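# Spread heaped rock core plugs on a drying tray

### The arm

A 6-joint arm with a two-finger parallel gripper is mounted at the origin on a cart in front of the work surface, level with it; the furniture and walls round the work are solid. World frame = base frame: x ahead of the robot, y to its left, z up, the work surface at z = 0. Lengths are in m, angles in degrees, forces in N, time in s.
With the tool pointing down it reaches from about 0.25 to 0.725 m from the base axis. Payload 4 kg.
Tool frame: the origin (TCP) lies at the very end of the fingers, on their centre line; the grasp point (between the pads) lies 19 mm behind it (manip.pinch_z is the distance from the TCP to the grasp point, in m); z points along the fingers, y is the line along which they close (so a half turn about z gives the same grasp; the last joint's range is limited). The gripper opens to 85 mm and grips with 20 to 120 N. Pads are 22 mm wide; open, the fingers measure 114 mm over their backs; the gripper's body (76 mm by 85 mm) begins 54 mm behind the grasp point. The pads swing forward as they close: fully open they stand 13 mm farther back than shut.
Start: joints at [76.49, 13.785, 0.286, 76.501, 0, 90], TCP at [0.117, 0.486, 0.231] pointing down, gripper open.
Joint ranges: [-155.79, 155.79], [-60.16, 107.12], [-62.33, 73.08], [-114, 123.19], [-81.49, 82.49], [-180, 180]. Speed limits (degrees/s): [159.86, 159.86, 180, 180, 180, 180].

### API

Orientations are given as a 3x3 rotation matrix whose columns are the frame's x, y, z axes.
In Python, from cell import monitor, optics, manip gives the robot as it stands.
- The arm moves only by the shell command python3 -m handwheel 'ROWS'. ROWS is JSON, a list of rows, each a list of 3 entries, a list of its own where there are three numbers: the shift along the tool's x, y, z scaled (see below), then the turn, a rotation vector about the tool's x, y, z scaled (see below), then the opening, from 0 (shut) to 1 (fully open). A call has 1 to 20 rows; each row is the pose to reach, as a shift and turn from the pose commanded when the call began, along the tool's axes at that moment, turning the shorter way round; what a row does not reach only later rows make up. The controller multiplies each number of a shift by 300 mm and each number of a turn by 2 pi rad. A row lasts 1/8 s, in which the tool goes at most 62.5 mm and 10.7 degrees, less where a joint would pass 70% of its speed; a pose out of reach is approached as far as the arm can. A call with a number of a shift or a turn outside -1 to 1 is refused whole. A call with a gripper value outside its range is refused whole. The fingers move at their own pace and stop on an object; the grip force is fixed at half the most. Time passes only in rows, so rows that repeat a pose let the fingers close. It gives the time, the measured TCP pose, the force, the opening and the grip force at its end, in the units of the state.
- monitor.state(): the state, without advancing time (a new reading comes with each control period).
- optics.capture(name): name is "side" or "top"; returns a dict with "frame" (384x512x3 uint8, red, green, blue), "range_z" (384x512 float32, m along the optical axis (not along the pixel's ray), 0 where there is no reading), "vfov" (degrees; the focal length in pixels is half the picture's height over the tangent of half this angle, whatever the lens; pixels are square), "cx", "cy" (the principal point, pixels), "R" (3x3) and "t" (3): a world point X has camera coordinates R X + t. Camera axes: x right, y down, z forward; pixel columns grow to the right and rows downward; lengths in m; the calibration is good to about 2 mm. A picture is of the moment at which its call begins.
- manip.sign_off(): hands the job in; it is judged then, once.
The state is a dict: "time": time; "joints": joint angles; "qvel": joint speeds; "effort": joint torques, N m; "eef_pos": TCP position; "tcp_rot": TCP orientation; "ft_force": force on the tool from outside, world axes, zero at the start; "torque": the same for the moment, N m; "gripper_width": finger opening in m; "gripper_force": force on a finger pad.
Only numpy, scipy, OpenCV 4.12 (cv2) and the standard library are available. Lean on these libraries where they do the work, as an engineer would, in place of code of your own. Each camera call takes 0.05 s, during which the arm holds its last target. There are 200 camera calls.

### The job

The rock core plugs were tipped in a heap on the drying tray and cannot dry like that. Spread them over the whole tray floor in a single even layer: at least one plug in each of the four quarters of the tray, and at least a plug's width (30 mm) of bare floor between any two. Leave the two bottles and the vial beside the tray standing where they are.

Things in the scene. Friction and masses are not known exactly. Their poses are not given: they have to be found in the camera images.
- tray: Fixed flat steel drying tray. Origin: centre of its underside, on the bench top; z up, x along its short side, y along its long side. Floor 176 mm (x) by 250 mm (y) inside the walls, top of the floor 3 mm above the origin; walls 3 mm thick, their tops 15 mm (rolled rim 17 mm) above the bench. Two dark seams on the floor, at x = 0 and y = 0, mark its quarters.
- core_0: One of six identical loose dark grey rock core plugs with two paler bands: a cylinder 30 mm across and 30 mm long, 37 to 74 g, standing on its flat end. Origin: its centre (15 mm above what it stands on); z along the cylinder's axis. At the start it is in the heap's lower layer, with gaps of 1 to 9 mm to its neighbours.
- core_1: One of six identical loose dark grey rock core plugs with two paler bands: a cylinder 30 mm across and 30 mm long, 37 to 74 g, standing on its flat end. Origin: its centre (15 mm above what it stands on); z along the cylinder's axis. At the start it is in the heap's lower layer, with gaps of 1 to 9 mm to its neighbours.
- core_2: One of six identical loose dark grey rock core plugs with two paler bands: a cylinder 30 mm across and 30 mm long, 37 to 74 g, standing on its flat end. Origin: its centre (15 mm above what it stands on); z along the cylinder's axis. At the start it is in the heap's lower layer, with gaps of 1 to 9 mm to its neighbours.
- core_3: One of six identical loose dark grey rock core plugs with two paler bands: a cylinder 30 mm across and 30 mm long, 37 to 74 g, standing on its flat end. Origin: its centre (15 mm above what it stands on); z along the cylinder's axis. At the start it is in the heap's lower layer, with gaps of 1 to 9 mm to its neighbours.
- core_4: One of six identical loose dark grey rock core plugs with two paler bands: a cylinder 30 mm across and 30 mm long, 37 to 74 g, standing on its flat end. Origin: its centre (15 mm above what it stands on); z along the cylinder's axis. At the start it lies on top of the heap, resting on two plugs of the lower layer.
- core_5: One of six identical loose dark grey rock core plugs with two paler bands: a cylinder 30 mm across and 30 mm long, 37 to 74 g, standing on its flat end. Origin: its centre (15 mm above what it stands on); z along the cylinder's axis. At the start it lies on top of the heap, resting on two plugs of the lower layer.
- clear_bottle: Bystander: clear glass bottle with a tan cap, 55 mm across, 99 mm high, loose, standing beside the tray. Origin: centre of its underside, z up.
- buffer_bottle: Bystander: white bottle with a blue cap, 39 mm across, 86 mm high, loose, standing beside the tray. Origin: centre of its underside, z up.
- tall_vial: Bystander: slim vial, 27 mm across, 141 mm high, loose and easily tipped, standing beside the tray. Origin: centre of its underside, z up.
Mind the look-alikes: they are no part of the job. What is shaped like the core_5 but yellow is not meant. Leave any orange look-alike of the core_4 alone.

How it is judged:
By the outcome, as a careful person would: the job done as asked, in the order asked, and still so for the second after the job is handed in, with the robot touching nothing.
It also fails if it takes over 72 s, if anything falls off the work surface, if the arm or the gripper's body presses on something with over 40 N, if the wrist force passes 120 N, or if a joint passes its speed limit or range.

## Working session

There is one attempt and no reset: what is moved stays moved. The work goes in short steps, Python scripts to look and compute and a shell command to move; the robot and the scene stay as the last step left them, time stands still between calls to the robot, and variables do not carry over. Pictures are saved under pics/ and viewed, at most 10 in all, crops included, and the job is handed in when it is done.

```bash
ls; mkdir -p pics; cat > h.py <<'E'
import numpy as np, cv2
from cell import monitor, optics, manip
def cap(n):
    c=optics.capture(n); f=c['frame'].shape[0]/2/np.tan(np.radians(c['vfov'])/2); c['f']=f; return c
def cloud(c):
    z=c['range_z']; v,u=np.mgrid[:z.shape[0],:z.shape[1]]
    P=np.stack([(u-c['cx'])/c['f']*z,(v-c['cy'])/c['f']*z,z],-1)
    return (P-c['t'])@c['R']
def onplane(c,u,v,h):
    d=np.array([(u-c['cx'])/c['f'],(v-c['cy'])/c['f'],1])@c['R']; o=-c['t']@c['R']
    return o+d*(h-o[2])/d[2]
def proj(c,X):
    p=c['R']@np.array(X)+c['t']; return p[0]/p[2]*c['f']+c['cx'],p[1]/p[2]*c['f']+c['cy']
E
python3 - <<'E'
from h import *
for n in('top','side'):
    c=cap(n); cv2.imwrite(f'pics/{n}0.png',c['frame'][:,:,::-1]); print(n,c['f'],c['cx'],c['cy'],-c['t']@c['R'],c['R'].round(3).tolist(),(c['range_z']>0).mean())
s=monitor.state();print(s['eef_pos'],np.round(s['tcp_rot'],3).tolist(),s['gripper_width'],s['time'],manip.pinch_z)
E
```

```text
pics
top 382.1628681815746 256.63573583079284 190.34277654625012 [0.36609524 0.01616309 0.8812415 ] [[-0.017, -1.0, -0.026], [-0.982, 0.021, -0.19], [0.19, 0.022, -0.981]] 0.9958343505859375
side 394.7817737238962 250.45990944470935 189.67391846739383 [0.37861144 0.63425378 0.61744839] [[-0.961, -0.275, 0.01], [-0.186, 0.62, -0.763], [0.203, -0.735, -0.647]] 0.9956715901692709
[0.1166825  0.48559796 0.23049246] [[-0.972, 0.234, -0.0], [0.234, 0.972, -0.002], [-0.0, -0.002, -1.0]] 0.0856015784788456 0.1 0.0187
```

View pics/top0.png

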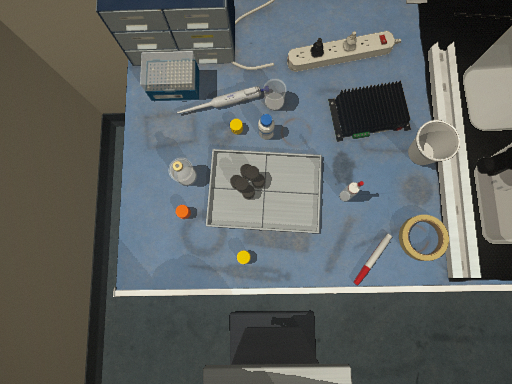

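View pics/side0.png

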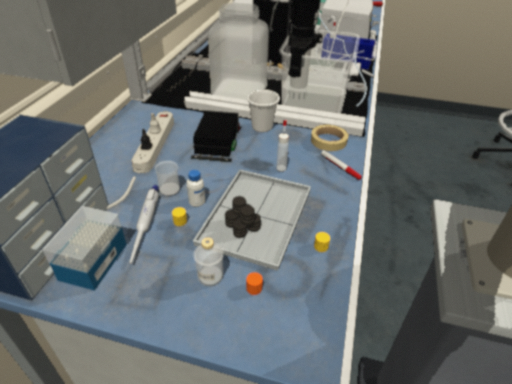

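The top view shows the tray at cols 207-322, rows 150-233, with the heap near (248,181). The clear bottle is at (182,172), the buffer bottle at (266,126) and the vial at (352,190). The side view shows the same layout, heap near (242,217). The look-alikes, two yellow and one orange, are all outside the tray.

```bash
cat >> h.py <<'E'
def tray(c,h=0.016):
    hsv=cv2.cvtColor(c['frame'],cv2.COLOR_RGB2HSV)
    P=cloud(c)
    m=((hsv[...,1]<60)&(P[...,0]>.25)&(P[...,0]<.52)&(P[...,1]>-.18)&(P[...,1]<.18)&(P[...,2]<.03)).astype(np.uint8)
    cs,_=cv2.findContours(m,cv2.RETR_EXTERNAL,cv2.CHAIN_APPROX_NONE)
    k=max(cs,key=cv2.contourArea)
    W=np.array([onplane(c,u,v,h)[:2] for u,v in k[:,0]])
    return cv2.minAreaRect((W*1000).astype(np.float32)),P
E
python3 - <<'E'
from h import *
for n,box in(('top',(200,290,140,220)),('side',(190,290,165,270))):
    c=cap(n); r,P=tray(c); print(n,r,cv2.boxPoints(r).round().tolist())
    a,b,d,e=box
    cv2.imwrite(f'pics/{n}1.png',cv2.resize(c['frame'][d:e,a:b,::-1],None,fx=6 if n=='top' else 5,fy=6 if n=='top' else 5,interpolation=cv2.INTER_CUBIC))
    if n=='top':
        print((P[160:204:2,226:276:2,2]*1000).astype(int))
    hsv=cv2.cvtColor(c['frame'],cv2.COLOR_RGB2HSV)
    for nm,h,hw in(('yellow',(20,35),30),('orange',(3,14),30)):
        m=((hsv[...,0]>=h[0])&(hsv[...,0]<=h[1])&(hsv[...,1]>150)&(hsv[...,2]>120)).astype(np.uint8)
        _,l,st,ce=cv2.connectedComponentsWithStats(m)
        for s,q in zip(st[1:],ce[1:]):
            if s[4]>30: print(nm,q.round(),onplane(c,*q,.03).round(3))
    for nm,(lo,hi) in dict(all=(0.025,0.2)).items():
        m=((P[...,2]>lo)&(P[...,2]<hi)&(P[...,0]>.15)&(P[...,0]<.56)&(abs(P[...,1])<.26)).astype(np.uint8)
        _,l,st,ce=cv2.connectedComponentsWithStats(m)
        for i,s in enumerate(st):
            if i and s[4]>15:
                Q=P[l==i]; zt=np.percentile(Q[:,2],97); T=Q[Q[:,2]>zt-.012]
                print('obj',ce[i].round(),s[4],'min',Q.min(0).round(3),'max',Q.max(0).round(3),'topmean',T.mean(0).round(3))
E
```

```text
top ((421.2203369140625, -0.0003204345703125), (200.7147979736328, 353.5121154785156), 0.8094463348388672) [[318.0, 175.0], [323.0, -178.0], [524.0, -175.0], [519.0, 178.0]]
[[  5   1   2   2   3   4   5   2   1   2   2   7   5   2   3   3   0   0
    1   2   3   2   2   0   3]
 [  3   3   6   0   5   3   2   3   2   2   1   5   4   4   2   0   1   3
    5   1   3   1   4   1   4]
 [  5   0   3   5   2   2   4  -1   2  32  32  34   3   3   3   3   5   3
    5   2   1   1  -1   2   3]
 [  1   3   3   2   2   2   1   2  32  35  32  35  63  63  61   2   4   2
    2   1   2   1   3   5   3]
 [  1   4   2   3   4   4   3   3  33  33  32  63  62  63  60  63   0   5
    1   2   2   4   2   3   1]
 [  5   4   1   1   2   1   0  31  30  30  64  61  61  62  63  60   0   3
    4   1   0   5   4   1   1]
 [  5   1   4   3   2   2   3   2  33  34  62  64  57  62  60  62  61   1
    4   4   2   2   3   1   4]
 [  3   3   2   2   2   4   4   2  31  31  62  62  62  63  63  64  60  35
    3   2   3   1   2   2   0]
 [  2   4 881   3  31  32  32  33  16  23  55  62  62  63  62  64  46  33
   32   0   
[... 2274 characters left out ...]
79. 216.] [0.685 0.094 0.03 ]
yellow [322. 241.] [0.383 0.08  0.03 ]
orange [254. 283.] [0.486 0.214 0.03 ]
obj [284. 125.] 39 min [ 0.516 -0.175  0.114] max [ 0.525 -0.164  0.143] topmean [ 0.52  -0.171  0.137]
obj [282. 149.] 319 min [ 0.506 -0.178  0.025] max [ 0.533 -0.151  0.105] topmean [ 0.519 -0.164  0.1  ]
obj [247. 217.] 459 min [0.516 0.017 0.025] max [0.56  0.097 0.067] topmean [0.543 0.067 0.063]
obj [322. 238.] 153 min [0.369 0.054 0.025] max [0.398 0.083 0.033] topmean [0.383 0.07  0.031]
obj [218. 263.] 244 min [0.549 0.18  0.025] max [0.56  0.223 0.08 ] topmean [0.555 0.205 0.072]
obj [254. 279.] 199 min [0.473 0.191 0.025] max [0.503 0.221 0.034] topmean [0.488 0.208 0.031]
```

```bash
python3 -c "
import cv2,numpy as np
a=cv2.imread('pics/top1.png');b=cv2.imread('pics/side1.png')
a=a[:,120:480]
h=max(a.shape[0],b.shape[0]);o=np.zeros((h,a.shape[1]+b.shape[1],3),np.uint8);o[:a.shape[0],:a.shape[1]]=a;o[:b.shape[0],a.shape[1]:]=b
o=o[:,:800] if o.shape[1]<=800 else o[:,:800]
o=np.clip((o/255.)**.6*255,0,255);cv2.imwrite('pics/both1.png',o);print(o.shape)"
```

```text
(525, 800, 3)[ WARN:0@0.046] global loadsave.cpp:1063 imwrite_ Unsupported depth image for selected encoder is fallbacked to CV_8U.
```

View pics/both1.png

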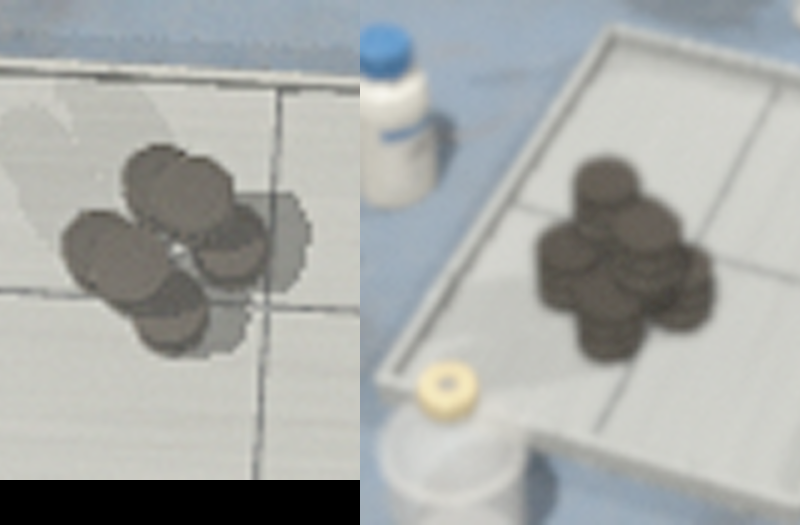

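The crops show four lower plugs standing apart, two upper plugs standing flat across pairs (tops at about 63 mm), all upright. My tray window was clipped, so I'll redo it.

```bash
python3 - <<'E'
import re
s=open('h.py').read()
s=s[:s.index('def tray')]+'''
def tray(c,P,h=0.016):
    hsv=cv2.cvtColor(c['frame'],cv2.COLOR_RGB2HSV)
    m=((hsv[...,1]<60)&(hsv[...,2]>80)&(abs(P[...,0]-.54)<.14)&(abs(P[...,1]-.01)<.16)&(P[...,2]<.03)).astype(np.uint8)
    m=cv2.morphologyEx(m,cv2.MORPH_OPEN,np.ones((3,3)))
    cs,_=cv2.findContours(m,cv2.RETR_EXTERNAL,cv2.CHAIN_APPROX_NONE)
    k=max(cs,key=cv2.contourArea)
    W=np.array([onplane(c,u,v,h)[:2] for u,v in k[:,0]])
    return cv2.minAreaRect((W*1000).astype(np.float32))
def blobs(P,lo,hi,xr=(.42,.66),yr=(-.15,.17),amin=15):
    m=((P[...,2]>lo)&(P[...,2]<hi)&(P[...,0]>xr[0])&(P[...,0]<xr[1])&(P[...,1]>yr[0])&(P[...,1]<yr[1])).astype(np.uint8)
    _,l,st,ce=cv2.connectedComponentsWithStats(m,connectivity=4)
    out=[]
    for i in range(1,len(st)):
        if st[i,4]>=amin:
            Q=P[l==i]; (x,y),r=cv2.minEnclosingCircle((Q[:,:2]*1000).astype(np.float32))
            out.append((st[i,4],round(x),round(y),round(r,1),np.round(Q.mean(0)*1000).astype(int).tolist(),Q[:,:2].min(0).round(3).tolist(),Q[:,:2].max(0).round(3).tolist()))
    return out
'''
open('h.py','w').write(s)
E
python3 - <<'E'
from h import *
for n in('top','side'):
    c=cap(n);P=cloud(c); r=tray(c,P); print(n,r,cv2.boxPoints(r).round().tolist())
    for b in blobs(P,.058,.07): print('up',b)
    for b in blobs(P,.028,.039): print('low',b)
    for b in blobs(P,.03,.2,(.3,.8),(-.25,.3)): print('any',b)
E
```

```text
top ((536.209716796875, 25.028472900390625), (282.5456848144531, 274.1487121582031), 89.8649673461914) [[399.0, -116.0], [673.0, -117.0], [674.0, 166.0], [399.0, 167.0]]
up (np.int32(136), 566, 45, 14.8, [566, 45, 63], [0.552, 0.031], [0.58, 0.06])
up (np.int32(140), 541, 68, 14.8, [541, 69, 63], [0.527, 0.055], [0.556, 0.082])
low (np.int32(70), 579, 59, 14.6, [581, 63, 33], [0.565, 0.049], [0.593, 0.073])
low (np.int32(100), 555, 33, 15.2, [553, 30, 33], [0.541, 0.018], [0.568, 0.048])
low (np.int32(69), 554, 82, 14.9, [557, 86, 33], [0.54, 0.073], [0.568, 0.096])
low (np.int32(95), 531, 56, 14.8, [527, 53, 33], [0.516, 0.041], [0.543, 0.068])
any (np.int32(1301), 783, 235, 60.4, [778, 232, 74], [0.765, 0.176], [0.8, 0.294])
any (np.int32(346), 759, -10, 26.3, [760, -10, 51], [0.732, -0.034], [0.784, 0.014])
any (np.int32(1713), 715, -210, 65.6, [712, -205, 51], [0.66, -0.25], [0.769, -0.158])
any (np.int32(53), 777, 45, 16.1, [776, 45, 32], [0.767, 0.03], [0.783, 0.061])
any (np.int32(295), 679, 12, 19.3, [673, 11, 68], [0.66, -0.008], [0.692, 0.03])
any (np.int32(41), 690, 82, 14
[... 1267 characters left out ...]
58, -8, 52], [0.732, -0.037], [0.784, 0.016])
any (np.int32(413), 679, 13, 19.2, [676, 20, 63], [0.66, -0.002], [0.697, 0.032])
any (np.int32(58), 777, 45, 16.0, [776, 47, 33], [0.768, 0.03], [0.785, 0.061])
any (np.int32(715), 555, 57, 39.2, [554, 66, 49], [0.517, 0.018], [0.594, 0.096])
any (np.int32(96), 690, 82, 15.9, [691, 83, 32], [0.677, 0.067], [0.705, 0.097])
any (np.int32(2192), 784, 235, 61.3, [777, 245, 72], [0.765, 0.175], [0.8, 0.295])
any (np.int32(127), 384, 68, 15.6, [384, 68, 31], [0.37, 0.053], [0.398, 0.082])
any (np.int32(930), 575, 202, 27.7, [571, 214, 69], [0.549, 0.177], [0.603, 0.229])
any (np.int32(154), 488, 206, 15.5, [488, 206, 32], [0.474, 0.19], [0.503, 0.22])
```

```bash
python3 - <<'E'
from h import *
for n in('top','side'):
    c=cap(n);P=cloud(c)
    hsv=cv2.cvtColor(c['frame'],cv2.COLOR_RGB2HSV)
    for S in(30,):
        m=((hsv[...,1]<S)&(hsv[...,2]>110)&(abs(P[...,0]-.54)<.13)&(abs(P[...,1]-.01)<.15)&(P[...,2]<.03)).astype(np.uint8)
        m=cv2.morphologyEx(m,cv2.MORPH_OPEN,np.ones((3,3)))
        cs,_=cv2.findContours(m,cv2.RETR_EXTERNAL,cv2.CHAIN_APPROX_NONE);k=max(cs,key=cv2.contourArea)
        W=np.array([onplane(c,u,v,.017)[:2] for u,v in k[:,0]]);r=cv2.minAreaRect((W*1000).astype(np.float32))
        print(n,S,r,cv2.boxPoints(r).round().tolist())
        # seams: dark pixels on floor
    g=c['frame'].mean(2); bh=cv2.morphologyEx(g.astype(np.float32),cv2.MORPH_BLACKHAT,np.ones((5,5)))
    fl=(bh>25)&(abs(P[...,0]-.54)<.08)&(P[...,1]>-.1)&(P[...,1]<.12)&(P[...,2]<.01)
    # exclude shadows/heap
    fl&=~((P[...,1]>0.013)&(P[...,1]<.105)&(P[...,0]>.51)&(P[...,0]<.6))
    v,u=np.nonzero(fl); X=np.array([onplane(c,a,b,.003)[:2] for a,b in zip(u,v)])*1000
    for ax,name in((0,'x=0 seam'),(1,'y=0 seam')):
        med=536 if ax==0 else 3
        for _ in range(4):
            sel=abs(X[:,ax]-med)<(12 if _<1 else 5)
            p=np.polyfit(X[sel,1-ax]-(3 if ax==0 else 536),X[sel,ax],1); med=np.polyval(p,X[:,1-ax]-(3 if ax==0 else 536))
        print(name,sel.sum(),p)
    if n=='top':
        o=c['frame'].copy(); o[fl]=(255,0,0); cv2.drawContours(o,[k],-1,(0,255,0),1)
        cv2.imwrite('pics/t2.png',cv2.resize(o[140:245,195:335,::-1],None,fx=5,fy=5))
E
```

```text
top 30 ((515.0009765625, 14.008331298828125), (243.86819458007812, 207.32603454589844), 85.44776916503906) [[402.0, -99.0], [609.0, -116.0], [628.0, 127.0], [421.0, 144.0]]
x=0 seam 73 [8.18589228e-02 5.34514646e+02]
y=0 seam 22 [0.14664048 2.36708641]
side 30 ((519.496337890625, 24.546783447265625), (271.6357421875, 219.3023681640625), 85.1733169555664) [[399.0, -102.0], [617.0, -120.0], [640.0, 151.0], [422.0, 169.0]]
x=0 seam 40 [8.06323066e-02 5.34866652e+02]
y=0 seam 5 [ 0.2107314  -7.28086857]
```

View pics/t2.png

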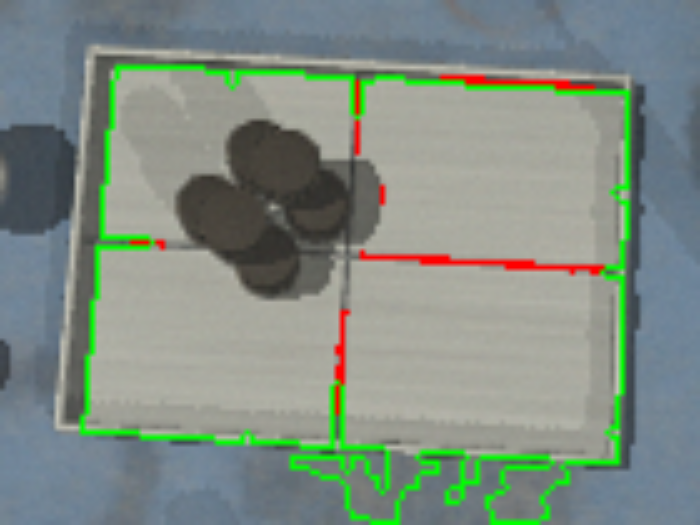

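The view marks the rim corners at image (213,149.6), (321,155.2), (319,232.4) and (206.4,225.4), with the seams crossing at (264.6,190.8).

```bash
python3 - <<'E'
from h import *
c=cap('top')
q=[onplane(c,u,v,.016)[:2]*1000 for u,v in((213,149.6),(321,155.2),(319,232.4),(206.4,225.4))]
for a in q: print(a.round(1))
print('mean',np.mean(q,0),[np.linalg.norm(q[i]-q[i-1]).round(1) for i in range(4)],'seam',onplane(c,264.6,190.8,.003)*1000)
th=-np.arctan(.0815);C=np.array([535,1.5])
for y in(-88,0,88):
  for x in(-55,55): print((x,y),(C+np.array([[np.cos(th),-np.sin(th)],[np.sin(th),np.cos(th)]])@[x,y]).round(1))
E
```

```text
[634.2 137.1]
[ 614.4 -116.3]
[ 434.6 -103.1]
[455.2 151.2]
mean [534.60387428  17.2323603 ] [np.float64(179.5), np.float64(254.2), np.float64(180.3), np.float64(255.1)] seam [534.98675155  17.28211066   3.        ]
(-55, -88) [473.  -81.7]
(55, -88) [582.7 -90.7]
(-55, 0) [480.2   6. ]
(55, 0) [589.8  -3. ]
(-55, 88) [487.3  93.7]
(55, 88) [597.   84.7]
```

```bash
python3 -m handwheel '[[[-0.9,-0.54,0.1],[0,0,-0.0375],0.55],[[-0.9,-0.54,0.1],[0,0,-0.0375],0.55],[[-0.9,-0.54,0.1],[0,0,-0.0375],0.55],[[-0.9,-0.54,0.1],[0,0,-0.0375],0.55],[[-0.9,-0.54,0.1],[0,0,-0.0375],0.55],[[-0.9,-0.54,0.1],[0,0,-0.0375],0.55],[[-0.9,-0.54,0.1],[0,0,-0.0375],0.55]]'; python3 -c "
from h import *
s=monitor.state();print(s['time'],np.round(s['eef_pos'],4),np.round(s['tcp_rot'],3).tolist(),s['gripper_width'])"
```

```text
time: 1.32
eef_pos: [0.3417, 0.2653, 0.2013]
tcp_rot: [[-1.0, 0.002, -0.0], [0.002, 1.0, 0.0], [0.0, 0.0, -1.0]]
ft_force: [-0.3, 0.3, -0.6]
gripper_width: 0.047
gripper_force: 0.0
1.325 [0.3417 0.2653 0.2013] [[-1.0, 0.002, -0.0], [0.002, 1.0, 0.0], [0.0, 0.0, -1.0]] 0.04702956093774797
```

```bash
python3 -m handwheel '[[[-0.764,-0.734,0.3],[0,0,0],0.55],[[-0.764,-0.734,0.3],[0,0,0],0.55],[[-0.764,-0.734,0.3],[0,0,0],0.55],[[-0.764,-0.734,0.3],[0,0,0],0.55],[[-0.764,-0.734,0.3],[0,0,0],0.55],[[-0.764,-0.734,0.3],[0,0,0],0.55],[[-0.764,-0.734,0.3],[0,0,0],0.55],[[-0.764,-0.734,0.42],[0,0,0],0.55],[[-0.764,-0.734,0.551],[0,0,0],0.55],[[-0.764,-0.734,0.551],[0,0,0],0.55],[[-0.764,-0.734,0.551],[0,0,0],0.55]]'; python3 - <<'E'
from h import *
c=cap('side'); cv2.imwrite('pics/s3.png',cv2.resize(c['frame'][130:270,170:320,::-1],None,fx=4,fy=4,interpolation=cv2.INTER_CUBIC))
E
```

```text
time: 2.7
eef_pos: [0.5711, 0.0469, 0.0378]
tcp_rot: [[-1.0, -0.002, 0.002], [-0.002, 1.0, 0.0], [-0.002, 0.0, -1.0]]
ft_force: [0.7, -0.8, 0.1]
gripper_width: 0.0472
gripper_force: 0.0
```

View pics/s3.png

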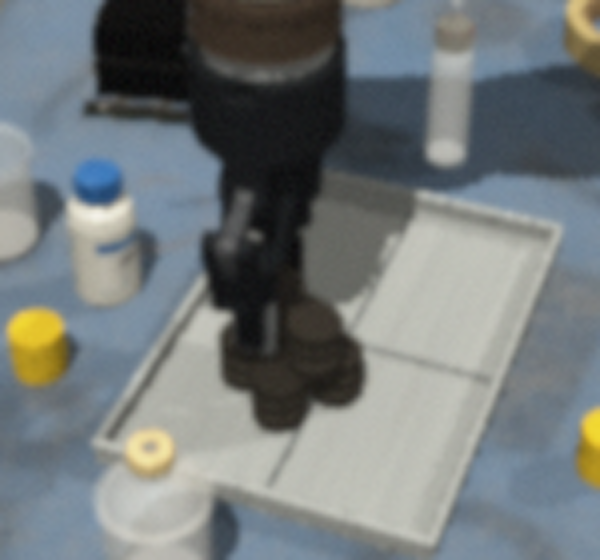

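The side view shows the fingers straddling the upper plug, clear of its neighbour. Now I'll grip and place it.

```bash
python3 -m handwheel '[[[0,0,0],[0,0,0],0],[[0,0,0],[0,0,0],0],[[0,0,0],[0,0,0],0],[[0,0,0],[0,0,0],0],[[0,0,-0.15],[0,0,0],0],[[0,0,-0.15],[0,0,0],0],[[-0.027,-0.19,-0.15],[0,0,0],0],[[-0.027,-0.378,-0.15],[0,0,0],0],[[-0.027,-0.378,-0.15],[0,0,0],0],[[-0.027,-0.378,-0.03],[0,0,0],0],[[-0.027,-0.378,0.05],[0,0,0],0],[[-0.027,-0.378,0.09],[0,0,0],0],[[-0.027,-0.378,0.09],[0,0,0],0],[[-0.027,-0.378,0.09],[0,0,0],0]]'
```

```text
time: 4.5
eef_pos: [0.5792, -0.0677, 0.0094]
tcp_rot: [[-1.0, -0.0, 0.001], [-0.0, 1.0, 0.0], [-0.001, 0.0, -1.0]]
ft_force: [0.2, -0.4, 0.2]
gripper_width: 0.0284
gripper_force: 61.2
```

```bash
python3 -m handwheel '[[[0,0,0],[0,0,0],0.55],[[0,0,0],[0,0,0],0.55],[[0,0,0],[0,0,0],0.55],[[0,0,-0.14],[0,0,0],0.55],[[0,0,-0.27],[0,0,0],0.55],[[0.06,0.2,-0.29],[0,0,0],0.55],[[0.133,0.4,-0.29],[0,0,0],0.55],[[0.133,0.456,-0.29],[0,0,0],0.55],[[0.133,0.456,-0.29],[0,0,0],0.55],[[0.133,0.456,-0.19],[0,0,0],0.55],[[0.133,0.456,-0.09],[0,0,0],0.55],[[0.133,0.456,-0.09],[0,0,0],0.55],[[0.133,0.456,-0.09],[0,0,0],0.55]]'; python3 - <<'E'
from h import *
c=cap('top'); cv2.imwrite('pics/t4.png',cv2.resize(c['frame'][130:250,190:340,::-1],None,fx=4,fy=4,interpolation=cv2.INTER_CUBIC))
for n in('top','side'):
    for b in blobs(cloud(cap(n)),.015,.04,yr=(-.1,-.04)):print(n,b)
E
```

```text
time: 6.12
eef_pos: [0.5399, 0.0677, 0.0367]
tcp_rot: [[-1.0, 0.002, 0.001], [0.002, 1.0, -0.0], [-0.001, -0.0, -1.0]]
ft_force: [0.2, 0.6, -0.3]
gripper_width: 0.0469
gripper_force: 0.0
top (np.int32(18), 618, -57, 13.1, [618, -57, 17], [0.616, -0.07], [0.621, -0.044])
top (np.int32(19), 618, -84, 11.6, [617, -84, 17], [0.615, -0.095], [0.619, -0.072])
top (np.int32(153), 573, -67, 15.1, [571, -67, 31], [0.559, -0.081], [0.587, -0.053])
top (np.int32(20), 440, -67, 11.3, [439, -67, 16], [0.436, -0.079], [0.441, -0.056])
side (np.int32(20), 619, -60, 17.4, [619, -59, 17], [0.615, -0.077], [0.621, -0.043])
side (np.int32(37), 438, -70, 28.9, [438, -70, 18], [0.435, -0.099], [0.442, -0.042])
```

View pics/t4.png

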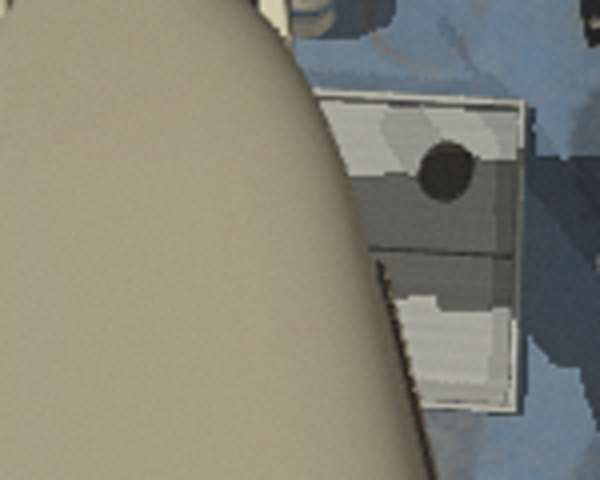

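The first plug stands at crop (446,172), in the far right quarter. Now the second upper one.

```bash
python3 -m handwheel '[[[0,0,0],[0,0,0],0],[[0,0,0],[0,0,0],0],[[0,0,0],[0,0,0],0],[[0,0,0],[0,0,0],0],[[0,0,-0.15],[0,0,0],0],[[0,0,-0.15],[0,0,0],0],[[0.1,-0.2,-0.15],[0,0,0],0],[[0.197,-0.4,-0.15],[0,0,0],0],[[0.197,-0.431,-0.15],[0,0,0],0],[[0.197,-0.431,-0.15],[0,0,0],0],[[0.197,-0.431,-0.03],[0,0,0],0],[[0.197,-0.431,0.05],[0,0,0],0],[[0.197,-0.431,0.09],[0,0,0],0],[[0.197,-0.431,0.09],[0,0,0],0],[[0.197,-0.431,0.09],[0,0,0],0],[[0.197,-0.431,0.09],[0,0,0],0.55],[[0.197,-0.431,0.09],[0,0,0],0.55],[[0.197,-0.431,0.09],[0,0,0],0.55],[[0.197,-0.431,-0.05],[0,0,0],0.55],[[0.197,-0.431,-0.18],[0,0,0],0.55]]'; python3 - <<'E'
from h import *
for n in('top','side'):
    for b in blobs(cloud(cap(n)),.025,.075):print(n,b)
E
```

```text
time: 8.78
eef_pos: [0.4793, -0.0606, 0.0907]
tcp_rot: [[-1.0, 0.0, -0.001], [0.0, 1.0, 0.0], [0.001, 0.0, -1.0]]
ft_force: [0.6, -0.2, 0.2]
gripper_width: 0.0471
gripper_force: 0.0
top (np.int32(134), 579, 58, 15.0, [579, 58, 33], [0.564, 0.045], [0.593, 0.073])
top (np.int32(138), 555, 32, 14.8, [555, 32, 33], [0.541, 0.018], [0.569, 0.045])
top (np.int32(138), 554, 82, 15.0, [553, 81, 33], [0.54, 0.068], [0.568, 0.096])
top (np.int32(134), 531, 56, 14.8, [530, 56, 33], [0.516, 0.041], [0.544, 0.071])
side (np.int32(114), 572, -67, 15.6, [572, -65, 33], [0.559, -0.082], [0.587, -0.052])
side (np.int32(117), 479, -60, 16.2, [479, -57, 33], [0.466, -0.076], [0.494, -0.045])
side (np.int32(584), 556, 58, 39.7, [554, 60, 33], [0.516, 0.019], [0.594, 0.097])
```

```bash
python3 -m handwheel '[[[-0.17,0.2,0],[0,0,0],0.5],[[-0.347,0.398,0],[0,0,0],0.5],[[-0.347,0.398,0],[0,0,0],0.5],[[-0.347,0.398,0],[0,0,0],0.5],[[-0.347,0.398,0],[0,0,0],0.5],[[-0.347,0.398,0.1],[0,0,0],0.5],[[-0.347,0.398,0.2],[0,0,0],0.5],[[-0.347,0.398,0.273],[0,0,0],0.5],[[-0.347,0.398,0.273],[0,0,0],0.5],[[-0.347,0.398,0.273],[0,0,0],0.5],[[-0.347,0.398,0.273],[0,0,0],0],[[-0.347,0.398,0.273],[0,0,0],0],[[-0.347,0.398,0.273],[0,0,0],0],[[-0.347,0.398,0.273],[0,0,0],0]]'
```

```text
time: 10.62
eef_pos: [0.585, 0.0586, 0.0098]
tcp_rot: [[-1.0, 0.0, 0.003], [0.0, 1.0, -0.0], [-0.003, -0.0, -1.0]]
ft_force: [-0.5, -1.0, 5.7]
gripper_width: 0.0283
gripper_force: 59.4
```

```bash
python3 -m handwheel '[[[0,0,-0.15],[0,0,0],0],[[0,0,-0.15],[0,0,0],0],[[-0.028,0.122,-0.15],[0,0,0],0],[[-0.028,0.122,-0.15],[0,0,0],0],[[-0.028,0.122,-0.07],[0,0,0],0],[[-0.028,0.122,-0.005],[0,0,0],0],[[-0.028,0.122,-0.002],[0,0,0],0],[[-0.028,0.122,-0.002],[0,0,0],0],[[-0.028,0.122,-0.002],[0,0,0],0.5],[[-0.028,0.122,-0.002],[0,0,0],0.5],[[-0.028,0.122,-0.002],[0,0,0],0.5],[[-0.028,0.122,-0.1],[0,0,0],0.5],[[-0.028,0.122,-0.2],[0,0,0],0.5],[[-0.028,0.122,-0.2],[0,0,0],0.5]]';  python3 - <<'E'
from h import *
for n in('side',):
    for b in blobs(cloud(cap(n)),.028,.075):print(n,b)
E
```

```text
time: 12.38
eef_pos: [0.5947, 0.0958, 0.0712]
tcp_rot: [[-1.0, 0.0, 0.006], [0.0, 1.0, 0.001], [-0.006, 0.001, -1.0]]
ft_force: [-0.1, 0.4, -0.0]
gripper_width: 0.0424
gripper_force: 0.0
side (np.int32(102), 573, -67, 16.1, [572, -65, 34], [0.559, -0.082], [0.588, -0.051])
side (np.int32(108), 480, -60, 15.9, [479, -58, 34], [0.466, -0.076], [0.494, -0.045])
side (np.int32(254), 544, 47, 32.4, [541, 47, 34], [0.517, 0.019], [0.566, 0.072])
side (np.int32(143), 553, 82, 15.1, [553, 84, 34], [0.539, 0.068], [0.568, 0.096])
side (np.int32(141), 586, 95, 15.3, [585, 97, 34], [0.571, 0.08], [0.6, 0.11])
```

```bash
python3 -m handwheel '[[[0.223,-0.13,0],[0,0,0],0.5],[[0.223,-0.13,0],[0,0,0],0.5],[[0.223,-0.13,0],[0,0,0],0.5],[[0.223,-0.13,0.03],[0,0,0],0.5],[[0.223,-0.13,0.13],[0,0,0],0.5],[[0.223,-0.13,0.2],[0,0,0],0.5],[[0.223,-0.13,0.2],[0,0,0],0.5],[[0.223,-0.13,0.2],[0,0,0],0.5],[[0.223,-0.13,0.2],[0,0,0],0],[[0.223,-0.13,0.2],[0,0,0],0],[[0.223,-0.13,0.2],[0,0,0],0],[[0.223,-0.13,0.2],[0,0,0],0]]'
```

```text
time: 13.92
eef_pos: [0.5267, 0.0567, 0.0093]
tcp_rot: [[-1.0, 0.0, 0.003], [0.0, 1.0, 0.001], [-0.003, 0.001, -1.0]]
ft_force: [0.4, 1.0, 5.8]
gripper_width: 0.0282
gripper_force: 59.3
```

```bash
python3 -m handwheel '[[[0,0,-0.15],[0,0,0],0],[[0,0,-0.15],[0,0,0],0],[[0.138,-0.117,-0.15],[0,0,0],0],[[0.138,-0.117,-0.15],[0,0,0],0],[[0.138,-0.117,-0.07],[0,0,0],0],[[0.138,-0.117,-0.005],[0,0,0],0],[[0.138,-0.117,-0.002],[0,0,0],0],[[0.138,-0.117,-0.002],[0,0,0],0],[[0.138,-0.117,-0.002],[0,0,0],0.5],[[0.138,-0.117,-0.002],[0,0,0],0.5],[[0.138,-0.117,-0.002],[0,0,0],0.5],[[0.138,-0.117,-0.1],[0,0,0],0.5],[[0.138,-0.117,-0.2],[0,0,0],0.5],[[0.138,-0.117,-0.2],[0,0,0],0.5]]';  python3 - <<'E'
from h import *
for n in('side',):
    for b in blobs(cloud(cap(n)),.028,.075):print(n,b)
E
```

```text
time: 15.68
eef_pos: [0.4862, 0.0214, 0.0705]
tcp_rot: [[-1.0, 0.0, 0.006], [0.0, 1.0, 0.0], [-0.006, 0.0, -1.0]]
ft_force: [0.4, 0.3, 0.6]
gripper_width: 0.0426
gripper_force: 0.0
side (np.int32(101), 572, -68, 16.5, [572, -65, 34], [0.559, -0.082], [0.587, -0.051])
side (np.int32(75), 478, -60, 15.9, [476, -57, 34], [0.466, -0.076], [0.488, -0.044])
side (np.int32(126), 553, 33, 15.4, [552, 35, 34], [0.538, 0.019], [0.567, 0.047])
side (np.int32(132), 487, 27, 21.1, [488, 24, 34], [0.474, 0.006], [0.503, 0.048])
side (np.int32(141), 554, 82, 15.4, [552, 84, 34], [0.539, 0.068], [0.568, 0.096])
side (np.int32(143), 585, 96, 15.5, [585, 97, 34], [0.571, 0.081], [0.6, 0.111])
```

```bash
python3 -c "
from h import *
print(monitor.state()['joints'])"
```

```text
[ 2.52388023e+00  1.98935629e+01 -1.73565190e+01  5.25771043e+01
  2.15994092e-05  2.53812627e+00]
```

```bash
python3 -m handwheel '[[[-0.1,0.02,0],[0,0,0.03],0.5],[[-0.236,0.037,0],[0,0,0.06],0.5],[[-0.236,0.037,0],[0,0,0.09],0.5],[[-0.236,0.037,0],[0,0,0.12],0.5],[[-0.236,0.037,0],[0,0,0.125],0.5],[[-0.236,0.037,0.03],[0,0,0.125],0.5],[[-0.236,0.037,0.13],[0,0,0.125],0.5],[[-0.236,0.037,0.2],[0,0,0.125],0.5],[[-0.236,0.037,0.2],[0,0,0.125],0.5],[[-0.236,0.037,0.2],[0,0,0.125],0],[[-0.236,0.037,0.2],[0,0,0.125],0],[[-0.236,0.037,0.2],[0,0,0.125],0],[[-0.236,0.037,0.2],[0,0,0.125],0],[[-0.236,0.037,0.07],[0,0,0.125],0],[[-0.322,-0.025,0.07],[0,0,0.125],0],[[-0.322,-0.025,0.07],[0,0,0.125],0],[[-0.322,-0.025,0.14],[0,0,0.125],0],[[-0.322,-0.025,0.198],[0,0,0.125],0],[[-0.322,-0.025,0.198],[0,0,0.125],0],[[-0.322,-0.025,0.198],[0,0,0.125],0]]'
```

```text
time: 18.23
eef_pos: [0.5798, 0.014, 0.0081]
tcp_rot: [[-0.707, 0.707, -0.002], [0.707, 0.707, -0.0], [0.001, -0.001, -1.0]]
ft_force: [0.3, -0.1, -0.0]
gripper_width: 0.0279
gripper_force: 63.1
```

```bash
python3 -m handwheel '[[[0,0,0],[0,0,0],0.5],[[0,0,0],[0,0,0],0.5],[[0,0,0],[0,0,0],0.5],[[0,0,-0.1],[0,0,0],0.5],[[0,0,-0.2],[0,0,0],0.5],[[0.1,0.05,-0.2],[0,0,-0.03],0.5],[[0.225,0.098,-0.2],[0,0,-0.06],0.5],[[0.225,0.098,-0.2],[0,0,-0.09],0.5],[[0.225,0.098,-0.2],[0,0,-0.12],0.5],[[0.225,0.098,-0.2],[0,0,-0.125],0.5],[[0.225,0.098,-0.18],[0,0,-0.125],0.5],[[0.225,0.098,-0.08],[0,0,-0.125],0.5],[[0.225,0.098,0.002],[0,0,-0.125],0.5],[[0.225,0.098,0.002],[0,0,-0.125],0.5],[[0.225,0.098,0.002],[0,0,-0.125],0.5],[[0.225,0.098,0.002],[0,0,-0.125],0],[[0.225,0.098,0.002],[0,0,-0.125],0],[[0.225,0.098,0.002],[0,0,-0.125],0],[[0.225,0.098,0.002],[0,0,-0.125],0]]'
```

```text
time: 20.6
eef_pos: [0.5549, 0.0825, 0.0096]
tcp_rot: [[-1.0, 0.0, 0.003], [0.0, 1.0, 0.0], [-0.003, 0.0, -1.0]]
ft_force: [0.1, 0.7, 5.8]
gripper_width: 0.0282
gripper_force: 59.3
```

```bash
python3 -m handwheel '[[[0,0,-0.15],[0,0,0],0],[[0,0,-0.15],[0,0,0],0],[[0.194,0.069,-0.15],[0,0,0],0],[[0.194,0.069,-0.15],[0,0,0],0],[[0.194,0.069,-0.07],[0,0,0],0],[[0.194,0.069,-0.005],[0,0,0],0],[[0.194,0.069,-0.002],[0,0,0],0],[[0.194,0.069,-0.002],[0,0,0],0],[[0.194,0.069,-0.002],[0,0,0],0.5],[[0.194,0.069,-0.002],[0,0,0],0.5],[[0.194,0.069,-0.002],[0,0,0],0.5],[[0.194,0.069,-0.1],[0,0,0],0.5],[[0.194,0.069,-0.25],[0,0,0],0.5],[[0.194,0.069,-0.45],[0,0,0],0.5],[[0.4,0.069,-0.6],[0,0,0],0.5],[[0.6,0.069,-0.6],[0,0,0],0.5],[[0.65,0.069,-0.6],[0,0,0],0.5],[[0.65,0.069,-0.6],[0,0,0],0.5]]';  python3 - <<'E'
from h import *
th=-np.arctan(.0815);R=np.array([[np.cos(th),-np.sin(th)],[np.sin(th),np.cos(th)]])
for n in('top','side'):
    c=cap(n);B=[]
    for b in blobs(cloud(c),.025,.075):
        print(n,b,((np.array(b[1:3])-[535,17.2])@R).round()); B.append(b[1:3])
    from scipy.spatial.distance import pdist
    print(np.sort(pdist(np.array(B)))[:5] if len(B)>1 else '')
    cv2.imwrite(f'pics/{n}5.png',c['frame'][:,:,::-1])
    for b in blobs(cloud(c),.03,.2,(.49,.72),(-.2,.24)): print('any',b[:4])
E
```

```text
time: 22.85
eef_pos: [0.3573, 0.103, 0.1887]
tcp_rot: [[-1.0, -0.001, 0.001], [-0.001, 1.0, 0.0], [-0.001, 0.0, -1.0]]
ft_force: [0.3, -0.3, -0.1]
gripper_width: 0.0422
gripper_force: 0.0
top (np.int32(132), 585, 95, 14.6, [585, 95, 33], [0.571, 0.081], [0.599, 0.109]) [44. 82.]
top (np.int32(131), 578, 14, 14.8, [578, 14, 33], [0.563, 0.001], [0.592, 0.027]) [43.  0.]
top (np.int32(139), 573, -67, 15.2, [572, -67, 33], [0.558, -0.08], [0.588, -0.053]) [ 45. -81.]
top (np.int32(138), 493, 103, 14.7, [493, 103, 33], [0.479, 0.089], [0.508, 0.116]) [-49.  82.]
top (np.int32(139), 488, 21, 14.6, [488, 22, 33], [0.474, 0.008], [0.501, 0.035]) [-47.  -0.]
top (np.int32(142), 479, -60, 14.8, [479, -60, 33], [0.465, -0.074], [0.493, -0.046]) [-50. -81.]
[81.15417426 81.3019065  81.49846624 82.15229759 90.27181177]
any (np.int32(439), 691, -179, 32.7)
any (np.int32(291), 679, 12, 19.3)
any (np.int32(32), 695, 81, 10.6)
any (np.int32(534), 576, 203, 27.7)
any (np.int32(120), 585, 95, 14.6)
any (np.int32(124), 578, 14, 14.8)
any (np.int32(129), 573, -67, 15.2)
any (np.int32(243), 518, -166, 13
[... 430 characters left out ...]
 [0.503, 0.037]) [-46.   1.]
side (np.int32(161), 585, 95, 15.5, [585, 98, 33], [0.571, 0.08], [0.6, 0.111]) [44. 82.]
side (np.int32(175), 494, 103, 15.8, [493, 106, 33], [0.479, 0.088], [0.509, 0.119]) [-48.  82.]
[80.22468448 81.15417426 82.60750571 83.21658489 90.27181177]
any (np.int32(39), 520, -170, 5.0)
any (np.int32(374), 692, -181, 32.8)
any (np.int32(306), 520, -166, 14.9)
any (np.int32(411), 679, 13, 19.2)
any (np.int32(88), 573, -68, 16.7)
any (np.int32(109), 579, 14, 14.8)
any (np.int32(51), 491, 22, 14.1)
any (np.int32(97), 690, 82, 15.6)
any (np.int32(135), 585, 95, 15.5)
any (np.int32(93), 496, 104, 15.0)
any (np.int32(927), 576, 203, 27.6)
any (np.int32(69), 492, 206, 14.7)
```

View pics/side5.png

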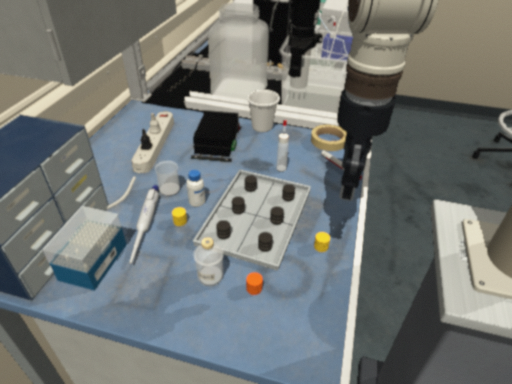

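The side view shows all six plugs upright in an even 2×3 grid, at (251,183), (288,191), (238,205), (277,214), (223,229) and (265,241). The bottles and vial have not moved.

```bash
python3 -c "
from cell import manip
print(manip.sign_off())"
```

```text
the job is handed in; nothing more can be done
None
```

The job is handed in: all six plugs stand upright in an even 2×3 grid over the tray, at least one in each quarter and about 50 mm of bare floor between the closest pair; the bottles and vial were not moved, and it took about 23 s.

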